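Slide a flat comb out of a draining block and set it on its bladed stand

ROBOT

A 6-joint arm with a two-finger parallel gripper is mounted at the origin on a cart in front of the work surface, level with it; the furniture and walls round the work are solid. World frame = base frame: x ahead of the robot, y to its left, z up, the work surface at z = 0. Lengths are in m, angles in rad, forces in N, time in s.
With the tool pointing down it reaches from about 0.3 to 0.85 m from the base axis. Payload 4.2 kg.
Tool frame: the origin (TCP) lies at the very end of the fingers, on their centre line; the grasp point (between the pads) lies 19 mm behind it; z points along the fingers, x is the direction in which the jaws open and shut, and the axes are right-handed (so a half turn about z gives the same grasp; the last joint's range is limited). The gripper opens to 91 mm and grips with 3 to 60 N. Pads are 32 mm wide; open, the fingers measure 118 mm over their backs; the gripper's body (76 mm by 178 mm) begins 60 mm behind the grasp point.
Start: joints at [-1.264, 0.32, 1.565, -0, 1.257, -0.02], TCP at [0.185, -0.545, 0.214] pointing down, gripper open.
Joint ranges: [-3.11, 3.11], [-0.84, 2.01], [0.21, 2.61], [-1.34, 4.49], [0.05, 2.63], [-2.56, 2.56]. Speed limits (rad/s): [2.57, 2.57, 3.14, 3.14, 3.14, 3.14].

INTERFACE

Orientations are given as a rotation vector (axis times angle).
In Python, from workcell import get_obs, camera, camera_info, hand_in gives the robot as it stands.
- The arm moves only by the tool drive_tool, never from a script. Its arguments are lists of equal length, an entry for each row: "grip": the closure, from -1 (fully open) to 1 (shut); "dp": the shift along the world's x, y, z in m, a list of three; "yaw": the turn about the world's z in rad. In form: {"grip": [grip, ...], "dp": [[x, y, z], ...], "yaw": [yaw, ...]}. A call has 1 to 10 rows; each row shifts and turns the commanded pose from where the row before left it; what a row does not reach is not made up. A row lasts 1/10 s, in which the tool goes at most 50 mm and 8.59 degrees, less where a joint would pass 70% of its speed; a pose out of reach is approached as far as the arm can. A call with a gripper value outside its range is refused whole. The fingers move at their own pace and stop on an object; the grip force is fixed at half the most. Time passes only in rows, so rows that do not move let the fingers close. It gives the time, the measured TCP pose, the force and the opening at its end, in the units of the state.
- get_obs(): the state, without advancing time (a new reading comes with each control period).
- camera(name): name is "scene" or "side" or "wrist"; returns (picture, depth): 384x512x3 uint8, blue, green, red; 384x512 float32, m along the optical axis (not along the pixel's ray), 0 where there is no reading.
- camera_info(name): a dict with "vertical_fov" (degrees; the focal length in pixels is half the picture's height over the tangent of half this angle, whatever the lens; pixels are square), "cx", "cy" (the principal point, pixels), "rvec" (rotation vector, rad) and "tvec" (3), from world to camera coordinates, as OpenCV has them; the wrist camera has in their place "T_tool_cam" (4x4, takes a point from camera to tool coordinates, whose origin is the TCP and whose axes are the tool frame's). Camera axes: x right, y down, z forward; pixel columns grow to the right and rows downward; lengths in m; the calibration is good to about 2 mm. A picture is of the moment at which its call begins: read the wrist's pose just before it. camera_info takes no time and is no camera call.
- hand_in(): hands the job in, once; it reports no verdict.
The state is a dict: "clock": time; "joints": joint angles; "qvel": joint speeds; "joint_torque": joint torques, N m; "position": TCP position; "tcp_rot": TCP orientation; "wrist_force": force on the tool from outside, world axes, zero at the start; "torque": the same for the moment, N m; "width": finger opening in m.
Only numpy, scipy, OpenCV 4.12 (cv2) and the standard library are available. Lean on these libraries where they do the work, as an engineer would, in place of code of your own. Each camera call takes 0.05 s, during which the arm holds its last target.

TASK

The flat steel comb lies in the groove of the draining block with a vial standing on it: first take the vial off and stand it upright on the worktop. Then slide the comb along the groove until it sticks out over the end of the block that has no jar in front of it, lift it by the part that sticks out, and lower it flat onto the comb stand so that at both ends the blades stand up between its teeth. Leave the jar, the glass dish and the small beaker where they are.

Things in the scene. Friction and masses are not known exactly. Their poses are not given: they have to be found in the camera images.
- draining_block: White plastic draining block, fixed, 76 mm (its x) by 130 mm (its y), 47 mm tall over its two side rails. Origin at the centre of its underside on the worktop, z up, y along the groove and within 0.25 rad of world y. It stands on one of two places of the worktop: ahead and to the left, or near the front edge further right.
- groove_floor (a point): Middle of the groove floor, 40 mm above the worktop; axes as the block's. The groove runs along y, open at both ends (y = -65 and +65 mm), 64 mm wide; the rails (6 mm thick, x = 32 to 38 mm either side) rise 7 mm above the floor.
- flat_comb: Loose flat steel comb, 60 mm (its x) by 110 mm (its y) by 3 mm, about 0.11 kg, straight long sides, same after a half turn. Origin at the centre of its underside, z up. At each end (y = 37 to 55 mm and -37 to -55 mm) four teeth 9 mm wide, centred at x = -25.5, -8.5, 8.5, 25.5 mm; between them three gaps 8 mm wide at x = -17, 0, 17 mm.
- comb_top (a point): Centre of the comb's upper face, 3 mm above its origin. At the start the comb lies in the groove within 8 mm of its middle, 2 mm free at each side and lower than the rails, so it cannot be gripped there. It slides easily on the block (friction about 0.25) under a fingertip that presses with a few newtons; it tips off if more than half of it sticks out.
- comb_stand: Grey comb stand, fixed: pedestal 46 mm (its x) by 112 mm (its y), flat top 45 mm above the worktop, foot 78 x 124 x 8 mm. Origin at the centre of its underside, z up, y within 0.5 rad of world y. At each end (y = 42 to 50 mm and -42 to -50 mm) three upright steel blades, 4 mm wide in x at x = -17, 0, 17 mm, rise 13 mm above the top, tops rounded.
- stand_top (a point): Centre of the stand's flat top, 45 mm above the worktop; axes as the stand's. The comb's origin lies here when it is in place, its y along the stand's y (either way round); it then sticks out 7 mm beyond the pedestal at each long side. The stand stands on the other of the block's two places.
- vial: Loose closed sample vial with a black screw cap, 25 mm in diameter, 58 mm tall, 0.025 kg. Origin at the centre of its underside, z up. At the start it stands on the comb.
- amber_jar: Bystander, loose: small amber stoppered glass jar, 43 mm in diameter, 111 mm tall. Origin at the centre of its underside. It stands on the worktop about 105 mm from the block's middle, in front of one end of the groove, too near for the comb to come out there.
- glass_dish: Bystander, loose: low glass dish, 58 mm in diameter, 14 mm tall. Origin at the centre of its underside. It stands on the worktop about 105 mm from the block's middle, in front of the other end of the groove; the comb passes above it.
- small_beaker: Bystander, loose: small glass beaker, 47 mm in diameter, 56 mm tall. Origin at the centre of its underside on the worktop, left of the work.
Mind the look-alikes: they are no part of the job. There is more than one size of the flat_comb; the job needs the larger.

How it is judged:
By the outcome, as a careful person would: the job done as asked, in the order asked, and still so for the second after the job is handed in, with the robot touching nothing.
It also fails if it takes over 72 s, if anything falls off the work surface, if the arm or the gripper's body presses on something with over 40 N, if the wrist force passes 120 N, or if a joint passes its speed limit or range.

## Working session

There is one attempt and no reset: what is moved stays moved. The work goes in short steps, Python scripts to look and compute and a tool call to move; the robot and the scene stay as the last step left them, time stands still between calls to the robot, and variables do not carry over. Pictures are saved under pics/ and viewed, and the job is handed in when it is done.

Besides the shell and the picture viewer there is one more tool, called as a command line: name --pt "numbers of a row" for each row, then --argument value for the rest. drive_tool: Moves the arm, as the interface text tells. Its arguments: {"type":"object","properties":{"grip":{"type":"array","items":{"type":"number"}},"dp":{"type":"array","items":{"type":"array","items":{"type":"number"}}},"yaw":{"type":"array","items":{"type":"number"}}},"required":["grip","dp","yaw"]}

```bash
mkdir -p pics; ls
cat > h.py <<'E'
import numpy as np, cv2
from workcell import get_obs, camera, camera_info, hand_in
def K(i):
    f=192/np.tan(np.radians(i["vertical_fov"])/2); return f,i["cx"],i["cy"]
def shot(name,fn):
    o=get_obs(); im,d=camera(name); cv2.imwrite(f"pics/{fn}.png",im); i=camera_info(name)
    if name=="wrist":
        T=np.array(i["T_tool_cam"]); R=cv2.Rodrigues(np.array(o["tcp_rot"],float))[0]
        W=np.eye(4);W[:3,:3]=R;W[:3,3]=o["position"]; M=W@T
    else:
        R=cv2.Rodrigues(np.array(i["rvec"],float))[0]; M=np.eye(4);M[:3,:3]=R.T;M[:3,3]=-R.T@np.array(i["tvec"])
    np.savez(f"pics/{fn}.npz",im=im,d=d,M=M,k=np.array(K(i)))
    return im,d
def load(fn): return np.load(f"pics/{fn}.npz")
def cloud(fn):
    z=load(fn); f,cx,cy=z["k"]; d=z["d"]; v,u=np.mgrid[:384,:512]
    P=np.stack([(u-cx)/f*d,(v-cy)/f*d,d],-1); W=P@z["M"][:3,:3].T+z["M"][:3,3]; W[d==0]=np.nan
    return W
def pix(fn,u,v,zw):
    z=load(fn); f,cx,cy=z["k"]; r=z["M"][:3,:3]@np.array([(u-cx)/f,(v-cy)/f,1]); c=z["M"][:3,3]
    return c+r*(zw-c[2])/r[2]
def proj(fn,p):
    z=load(fn); f,cx,cy=z["k"]; q=z["M"][:3,:3].T@(np.asarray(p)-z["M"][:3,3]); return f*q[0]/q[2]+cx,f*q[1]/q[2]+cy
E
python3 - <<'E'
from h import *
for n in("scene","side","wrist"): shot(n,n+"0")
o=get_obs();print({k:np.round(v,3) for k,v in o.items()})
for n in("scene","side"):print(load(n+"0")["M"].round(3))
im=np.hstack([cv2.imread(f"pics/{n}0.png") for n in("scene","side")]);
E
```

```text
pics
{'clock': np.float64(0.15), 'joints': array([-1.264,  0.32 ,  1.565,  0.   ,  1.257, -0.02 ]), 'qvel': array([-0.002,  0.   , -0.005, -0.002,  0.   , -0.   ]), 'joint_torque': array([  0.   , -41.277, -23.215,   0.073,   0.043,  -0.   ]), 'position': array([ 0.184, -0.544,  0.213]), 'tcp_rot': array([-2.553e+00,  1.830e+00,  2.000e-03]), 'wrist_force': array([ 0.758, -0.212, -0.564]), 'torque': array([ 0.007, -0.018, -0.064]), 'width': np.float64(0.091)}
[[-0.657 -0.592  0.467  0.09 ]
 [-0.754  0.501 -0.425  0.483]
 [ 0.017 -0.632 -0.775  0.711]
 [ 0.     0.     0.     1.   ]]
[[ 2.790e-01  7.360e-01 -6.170e-01  1.021e+00]
 [ 9.600e-01 -2.140e-01  1.790e-01 -5.000e-03]
 [-1.000e-03 -6.430e-01 -7.660e-01  6.880e-01]
 [ 0.000e+00  0.000e+00  0.000e+00  1.000e+00]]
```

View pics/scene0.png

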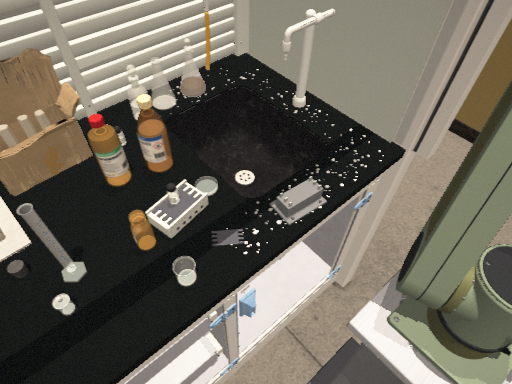

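View pics/side0.png

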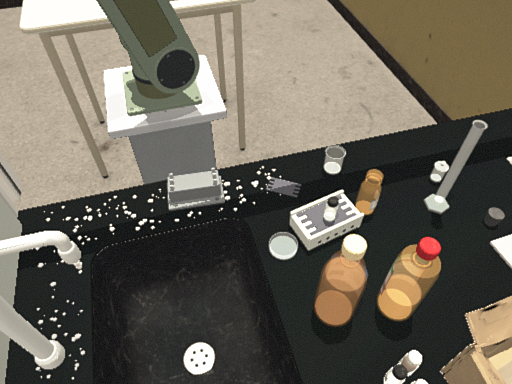

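Scene: block at (177,208) with comb and vial (172,193), jar at (143,230) on its +y end, dish (206,187) on its −y end, stand (300,200). Comb candidates: the one in the groove (177,208) and a loose small one on the worktop (228,237). The one in the groove is the larger and lies as described. I'll confirm in crops.

Run:
```python
from h import *
a=cv2.imread("pics/scene0.png")[160:260,120:250]; b=cv2.imread("pics/scene0.png")[160:260,240:370]
c=cv2.imread("pics/side0.png")[160:260,260:390]; d=cv2.imread("pics/side0.png")[150:250,140:270]
r=lambda x:cv2.resize(x,(400,300),interpolation=cv2.INTER_CUBIC)
cv2.imwrite("pics/crop0.png",np.vstack([np.hstack([r(a),r(b)]),np.hstack([r(c),r(d)])]))
for n in("scene0","side0"):
    W=cloud(n); 
    for nm,(lo,hi),x in (("rails",(.044,.050),0),("floor/comb",(.0375,.0435),0),("stand",(.0435,.0475),1),("blades",(.052,.06),1)):
        m=(W[...,2]>lo)&(W[...,2]<hi)&(W[...,0]<.75)&(W[...,0]>.2)
        m&= (W[...,1]>-0.1)if not x else (W[...,1]<-0.0)
        if m.sum()>5:
            v,u=np.nonzero(m);q=W[m];r_=cv2.minAreaRect(q[:,:2].astype(np.float32));print(n,nm,m.sum(),u.min(),u.max(),v.min(),v.max(),np.round(np.median(q,0),3),r_)
    for nm,u,v in (("dishS",206,187),("vialcapS",172,187)):
        if n=="scene0":print(nm,W[v,u])
```

```text
scene0 rails 771 55 323 151 305 [0.532 0.233 0.045] ((0.580217182636261, 0.26912981271743774), (0.6143013834953308, 0.3378947973251343), 86.99754333496094)
scene0 floor/comb 1554 53 323 154 309 [0.569 0.274 0.042] ((0.5801397562026978, 0.27045539021492004), (0.6226516366004944, 0.338839054107666), 86.88809967041016)
scene0 stand 264 296 437 77 193 [ 0.435 -0.347  0.045] ((0.5087357759475708, -0.17887704074382782), (0.4549611508846283, 0.3705039322376251), 3.611771583557129)
scene0 blades 384 297 441 74 187 [ 0.468 -0.349  0.056] ((0.5056359171867371, -0.18851198256015778), (0.4569670855998993, 0.36181560158729553), 4.786141872406006)
dishS [0.61493952 0.16829288 0.00093996]
vialcapS [0.59207911 0.26926807 0.09814202]
side0 rails 1190 167 447 147 291 [0.446 0.204 0.046] ((0.5795748829841614, 0.26914381980895996), (0.618541955947876, 0.33853378891944885), 87.54342651367188)
side0 floor/comb 1507 167 448 149 241 [0.585 0.252 0.042] ((0.5266650915145874, 0.2732297480106354), (0.6241176724433899, 0.23109956085681915), 87.04670715332031)
side0 stand 332 0 184 174 356 [ 0.427 -0.029  0.045] ((0.538036048412323, -0.22512321174144745), (0.37772345542907715, 0.39011794328689575), 73.74559783935547)
side0 blades 311 0 173 170 354 [ 0.448 -0.348  0.056] ((0.5349551439285278, -0.23891659080982208), (0.3580976128578186, 0.3875885605812073), 72.67310333251953)
```

View pics/crop0.png

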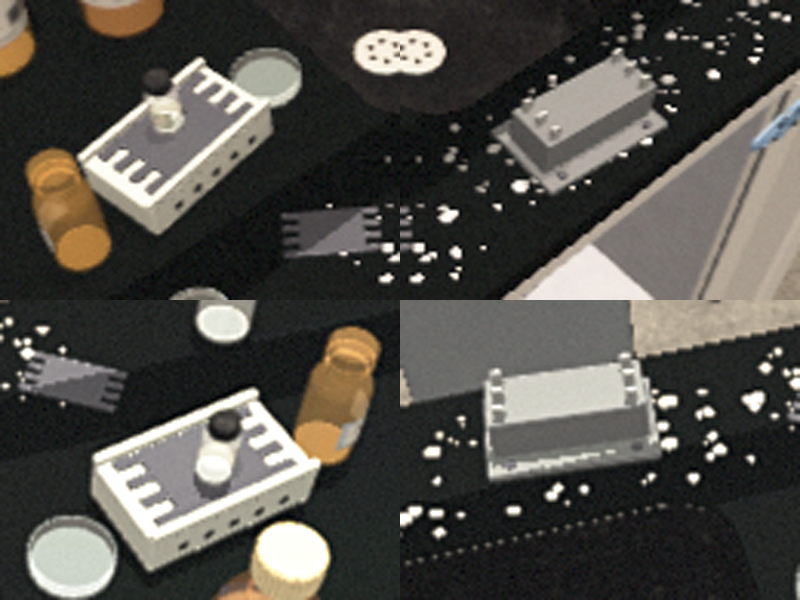

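The crops confirm it: the comb in the groove has 4 teeth per end and nearly fills the groove, while the loose one is small. Next I'll fit the poses.

Run:
```python
from h import *
for n,bb,bs in(("scene0",(140,215,170,240),(262,335,170,230)),("side0",(285,368,185,255),(160,230,160,215))):
    W=cloud(n)
    for nm,b,lo,hi in(("block",bb,.036,.051),("rail",bb,.0455,.05),("comb",bb,.0405,.0445),("vial",bb,.07,.11),("stand",bs,.042,.048),("blades",bs,.0525,.062)):
        m=np.zeros((384,512),bool);m[b[2]:b[3],b[0]:b[1]]=1
        m&=(W[...,2]>lo)&(W[...,2]<hi)
        q=W[m]
        if len(q)>3:
            c,s,a=cv2.minAreaRect(q[:,:2].astype(np.float32));print(n,nm,len(q),np.round(q.mean(0),3),np.round(c,3),np.round(s,3),round(a,1))
```

```text
scene0 block 1427 [0.582 0.275 0.042] [0.583 0.295] [0.078 0.188] 11.4
scene0 rail 181 [0.578 0.282 0.047] [0.582 0.297] [0.077 0.185] 10.9
scene0 comb 792 [0.584 0.272 0.042] [0.584 0.291] [0.077 0.179] 11.0
scene0 vial 310 [0.572 0.321 0.088] [0.576 0.32 ] [0.023 0.13 ] 21.2
scene0 stand 588 [0.422 0.026 0.044] [0.422 0.024] [0.112 0.047] 84.6
scene0 blades 46 [0.423 0.028 0.055] [0.422 0.023] [0.101 0.039] 84.4
side0 block 1822 [0.593 0.264 0.043] [0.586 0.28 ] [0.079 0.158] 11.7
side0 rail 287 [0.592 0.27  0.047] [0.587 0.28 ] [0.078 0.154] 11.8
side0 comb 991 [0.593 0.262 0.043] [0.586 0.28 ] [0.078 0.156] 11.5
side0 vial 244 [0.597 0.282 0.087] [0.587 0.307] [0.024 0.105] 18.9
side0 stand 745 [0.426 0.022 0.045] [0.425 0.022] [0.112 0.048] 83.8
side0 blades 62 [0.424 0.021 0.056] [0.424 0.022] [0.099 0.039] 84.4
```

Run:
```python
from h import *
print(np.round(camera_info("wrist")["T_tool_cam"],3))
R=cv2.Rodrigues(np.array(get_obs()["tcp_rot"]))[0];print(R.round(2), np.degrees(np.arctan2(R[1,0],R[0,0])))
W=cloud("scene0");S=cloud("side0")
for nm,A,p in(("jar",W,(143,232)),("dish",W,(206,186)),("beaker",W,(185,280)),("smallcomb",W,(228,237)),("btl1",W,(155,150)),("btl1cap",W,(143,103)),("btl2",W,(115,170)),("btl2cap",W,(97,120)),("sinkcorner",W,(190,150)),("hexa",W,(73,270)),("front edge",W,(200,310)),("smallcombS",S,(284,187)),("vialcapS",S,(332,203)),("vialcap",W,(171,187)),("tap",W,(298,100))):
    print(nm,np.round(A[p[1],p[0]],3))
print(pix("scene0",206,192,0),pix("side0",283,248,0),pix("scene0",185,281,0),pix("side0",335,165,0.0))
```

```text
[[ 1.    -0.    -0.002 -0.001]
 [ 0.001  0.962  0.272 -0.077]
 [ 0.002 -0.272  0.962 -0.171]
 [ 0.     0.     0.     1.   ]]
[[ 0.32 -0.95 -0.  ]
 [-0.95 -0.32  0.  ]
 [-0.   -0.   -1.  ]] -71.27376069074501
jar [0.548 0.375 0.071]
dish [0.617 0.167 0.002]
beaker [0.42  0.362 0.029]
smallcomb [0.458 0.221 0.002]
btl1 [0.73  0.231 0.088]
btl1cap [0.752 0.222 0.211]
btl2 [0.756 0.333 0.063]
btl2cap [0.777 0.324 0.2  ]
sinkcorner [ 0.757  0.12  -0.001]
hexa [0.593 0.526 0.024]
front edge [ 0.361  0.371 -0.002]
smallcombS [0.463 0.221 0.002]
vialcapS [0.606 0.263 0.099]
vialcap [0.591 0.272 0.101]
tap [ 0.701 -0.257  0.025]
[0.60202621 0.17791681 0.        ] [0.61691859 0.16650335 0.        ] [0.43213601 0.35869774 0.        ] [0.42931408 0.36163231 0.        ]
```

drive_tool --grip '[-1,-1,-1,-1,-1,-1,-1,-1,-1,-1]' --pt "0.012 0.045 0.003" --pt "0.012 0.045 0.003" --pt "0.012 0.045 0.003" --pt "0.012 0.045 0.003" --pt "0.012 0.045 0.003" --pt "0.012 0.045 0.003" --pt "0.012 0.045 0.003" --pt "0.012 0.045 0.003" --pt "0.012 0.045 0.003" --pt "0.012 0.045 0.003" --yaw '[0.1445,0.1445,0.1445,0.1445,0.1445,0.1445,0.1445,0.1445,0.1445,0.1445]'

```text
clock: 1.15
position: [0.3044, -0.0928, 0.2442]
tcp_rot: [3.125, 0.323, 0.001]
wrist_force: [0.7, -0.2, 0.6]
width: 0.091
```

drive_tool --grip '[-1,-1,-1,-1,-1,-1,-1,-1,-1,-1]' --pt "0.03 0.038 0" --pt "0.03 0.038 0" --pt "0.03 0.038 0" --pt "0.03 0.038 0" --pt "0.03 0.038 0" --pt "0.03 0.038 0" --pt "0.03 0.038 0" --pt "0.03 0.038 0" --pt "0.03 0.038 0" --pt "0 0 0" --yaw '[0,0,0,0,0,0,0,0,0,0]'

```text
clock: 2.15
position: [0.5771, 0.2518, 0.2414]
tcp_rot: [-3.124, -0.32, 0.001]
wrist_force: [0.2, -0.5, -0.8]
width: 0.0911
```

Run:
```python
from h import *
o=get_obs();print(o["clock"],o["position"])
shot("wrist","w1")
```

```text
2.15 [0.57712113 0.25176022 0.24144652]
```

View pics/w1.png

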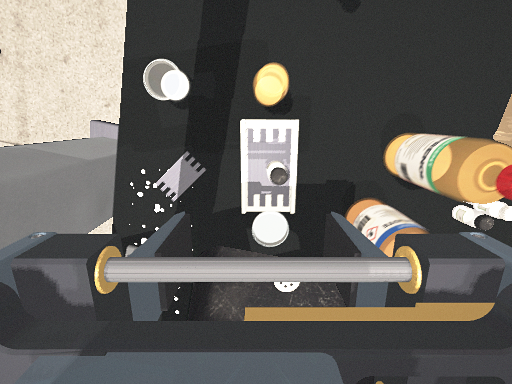

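The wrist view shows the block at (269,166), vial cap (279,176), jar (271,84), dish (270,229) and the small comb (180,175).

```bash
cat >> h.py <<'E'
def fit(fn,b,lo,hi):
    W=cloud(fn); m=np.zeros((384,512),bool);m[b[2]:b[3],b[0]:b[1]]=1
    m&=(W[...,2]>lo)&(W[...,2]<hi); q=W[m]
    c,s,a=cv2.minAreaRect(q[:,:2].astype(np.float32)); print(len(q),np.round(np.mean(q,0),4),np.round(c,4),np.round(s,4),round(a,2)); return q
E
python3 - <<'E'
from h import *
print("block");fit("w1",(232,308,112,222),.036,.055)
print("rail");fit("w1",(232,308,112,222),.045,.055)
print("cap");q=fit("w1",(260,300,155,195),.095,.108)
print("dish");fit("w1",(245,295,205,255),.006,.025)
print("jar");fit("w1",(245,300,60,115),.095,.12)
print("jar");fit("w1",(245,300,60,115),.03,.12)
im=cv2.imread("pics/w1.png")[100:250,220:320];cv2.imwrite("pics/w1c.png",cv2.resize(im,None,fx=4,fy=4,interpolation=cv2.INTER_CUBIC))
for c in((241,120),(299,120),(241,213),(297,213)):print(pix("w1",*c,.047))
E
```

```text
block
4711 [0.5877 0.2734 0.0425] [0.5894 0.2692] [0.0759 0.1289] 11.46
rail
800 [0.5892 0.2719 0.0466] [0.5895 0.2692] [0.0759 0.1288] 11.47
cap
246 [0.599  0.2714 0.0996] [0.5991 0.271 ] [0.02   0.0198] 38.69
dish
206 [0.6157 0.1664 0.0112] [0.615  0.1687] [0.0561 0.0583] 13.5
jar
848 [0.5686 0.3712 0.1093] [0.5688 0.3715] [0.0317 0.0324] 13.51
jar
1199 [0.5681 0.3679 0.0984] [0.5676 0.3692] [0.0371 0.0423] 64.49
[0.54005588 0.3233684  0.047     ]
[0.61415691 0.33866838 0.047     ]
[0.56392772 0.19731209 0.047     ]
[0.64246903 0.2135588  0.047     ]
```

View pics/w1c.png

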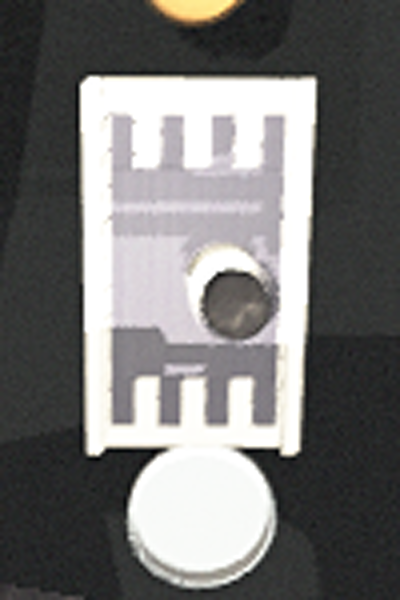

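drive_tool --grip '[-1,-1,-1,-1,-1,-1]' --pt "0.022 0.019 -0.02" --pt "0 0 -0.04" --pt "0 0 -0.03" --pt "0 0 -0.02" --pt "0 0 0" --pt "0 0 0" --yaw '[0,0,0,0,0,0]'

```text
clock: 2.8
position: [0.5964, 0.2657, 0.1348]
tcp_rot: [3.126, 0.314, 0.0]
wrist_force: [-0.1, 0.2, 0.6]
width: 0.0914
```

Run:
```python
from h import *
o=get_obs();print(o["clock"],o["position"],o["wrist_force"])
shot("wrist","w2")
fit("w2",(150,420,40,300),.095,.108)
```

```text
2.8 [0.59641573 0.26565822 0.13479764] [-0.12457882  0.2478039   0.63683833]
758 [0.59   0.3029 0.1016] [0.5858 0.3251] [0.0326 0.1321] 19.94
```

View pics/w2.png

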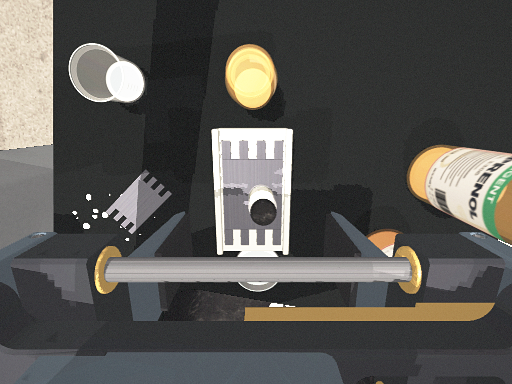

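Run:
```python
from h import *
q=fit("w2",(240,290,195,230),.095,.108)
print(pix("w2",263,211,.101))
fit("w2",(205,300,120,258),.036,.055)
```

```text
512 [0.5993 0.2717 0.0996] [0.5995 0.2711] [0.0206 0.0205] 73.59
[0.59921356 0.27355767 0.101     ]
8428 [0.5872 0.2755 0.0426] [0.5896 0.2687] [0.0763 0.1298] 11.45
```

drive_tool --grip '[-1,-1,-1,-1,-1,0.3,1,1,1,1]' --pt "0.003 0.006 -0.02" --pt "0 0 -0.03" --pt "0 0 -0.02" --pt "0 0 -0.011" --pt "0 0 0" --pt "0 0 0" --pt "0 0 0" --pt "0 0 0" --pt "0 0 0" --pt "0 0 0" --yaw '[0,0,0,0,0,0,0,0,0,0]'

```text
clock: 3.85
position: [0.5998, 0.2725, 0.0534]
tcp_rot: [-3.126, -0.315, -0.001]
wrist_force: [-0.1, -0.8, 0.1]
width: 0.054
```

drive_tool --grip '[1,1,1,1,1,1]' --pt "0 0 0" --pt "0 0 0" --pt "0 0 0" --pt "0 0 0" --pt "0 0 0" --pt "0 0 0" --yaw '[0,0,0,0,0,0]'

```text
clock: 4.45
position: [0.5996, 0.2724, 0.0529]
tcp_rot: [-3.126, -0.315, -0.0]
wrist_force: [-0.4, -0.8, -0.1]
width: 0.0243
```

Run:
```python
from h import *
for p in((.48,.44,0),(.48,.44,.058),(.48,.42,0)):print(proj("scene0",p),proj("side0",p))
W=cloud("scene0");u,v=map(int,proj("scene0",(.48,.44,0)));print(W[v-8:v+9:4,u-8:u+9:4,2].round(3))
for p in((63,305),(18,268),(60,250),(30,210)):print(W[p[1],p[0]].round(3))
```

```text
(np.float64(139.7641517742503), np.float64(288.3197348641894)) (np.float64(374.19963187505647), np.float64(173.1196295242902))
(np.float64(133.11700358495017), np.float64(275.73364214146625)) (np.float64(379.9771816995881), np.float64(155.52204808644015))
(np.float64(148.1186438268134), np.float64(282.55250400258353)) (np.float64(366.4993228083323), np.float64(174.8542527429474))
[[ 0.001 -0.    -0.003  0.001 -0.   ]
 [-0.001 -0.    -0.002 -0.002 -0.001]
 [-0.    -0.001 -0.001  0.001 -0.001]
 [-0.002 -0.001 -0.002 -0.     0.001]
 [ 0.     0.001 -0.001  0.001  0.001]]
[0.521 0.57  0.044]
[0.667 0.61  0.031]
[0.595 0.523 0.1  ]
[0.611 0.522 0.213]
```

drive_tool --grip '[1,1,1,1,1,1,1,1,1,1]' --pt "0 0 0.02" --pt "0 0 0.03" --pt "0 0 0.04" --pt "-0.02 0.028 0" --pt "-0.02 0.028 0" --pt "-0.02 0.028 0" --pt "-0.02 0.028 0" --pt "-0.02 0.028 0" --pt "-0.02 0.028 0" --pt "0 0 0" --yaw '[0,0,0,0,0,0,0,0,0,0]'

```text
clock: 5.45
position: [0.4769, 0.4437, 0.1429]
tcp_rot: [-3.124, -0.322, 0.001]
wrist_force: [0.1, -0.1, -0.2]
width: 0.024
```

drive_tool --grip '[1,1,1,1,1,1,1,1]' --pt "0 0 -0.03" --pt "0 0 -0.04" --pt "0 0 -0.03" --pt "0 0 -0.02" --pt "0 0 -0.008" --pt "0 0 -0.003" --pt "0 0 0" --pt "0 0 0" --yaw '[0,0,0,0,0,0,0,0]'

```text
clock: 6.25
position: [0.4805, 0.441, 0.0134]
tcp_rot: [-3.124, -0.315, -0.004]
wrist_force: [-0.0, 0.4, -0.5]
width: 0.0241
```

drive_tool --grip '[1,1,1]' --pt "0 0 -0.002" --pt "0 0 -0.001" --pt "0 0 0" --yaw '[0,0,0]'

```text
clock: 6.55
position: [0.4799, 0.4407, 0.0098]
tcp_rot: [-3.125, -0.315, -0.002]
wrist_force: [-0.0, -0.2, 2.8]
width: 0.0239
```

Run:
```python
from h import *
o=get_obs();print(o["clock"],o["position"],o["wrist_force"])
shot("scene","s2");im=cv2.imread("pics/s2.png")[200:340,60:240];cv2.imwrite("pics/s2c.png",cv2.resize(im,None,fx=4,fy=4))
```

```text
6.55 [0.47994159 0.44071868 0.00984421] [-0.02604846 -0.16527859  2.76115453]
```

View pics/s2c.png

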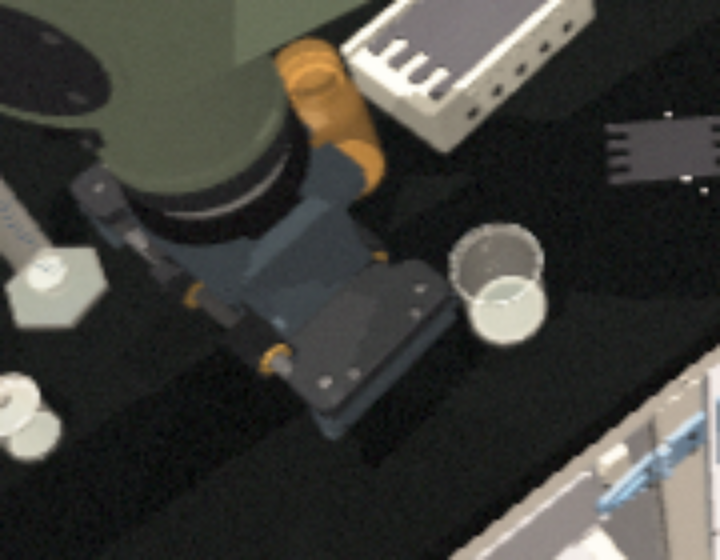

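The arm hides the vial, but 2.8 N of upward force shows it's standing on the worktop. Releasing.

drive_tool --grip '[0.2,0.0,0.0,0.0,0,0,0,0]' --pt "0 0 0" --pt "0 0 0" --pt "0 0 0" --pt "0 0 0.01" --pt "0 0 0.03" --pt "0 0 0.04" --pt "0 0 0.04" --pt "0 0 0.02" --yaw '[0,0,0,0,0,0,0,0]'

```text
clock: 7.4
position: [0.4809, 0.4416, 0.1539]
tcp_rot: [-3.122, -0.315, -0.009]
wrist_force: [0.2, 0.9, 0.4]
width: 0.0459
```

drive_tool --grip '[0,0,1,1,1,1,1,1,1]' --pt "0.018 -0.027 0.01" --pt "0.018 -0.027 0" --pt "0.018 -0.026 0" --pt "0.018 -0.026 0" --pt "0.018 -0.026 0" --pt "0.016 -0.026 0" --pt "0 0 0" --pt "0 0 0" --pt "0 0 0" --yaw '[0,0,0,0,0,0,0,0,0]'

```text
clock: 8.3
position: [0.5851, 0.2832, 0.1593]
tcp_rot: [-3.125, -0.316, -0.0]
wrist_force: [0.2, -0.3, -0.2]
width: 0.0002
```

Run:
```python
from h import *
o=get_obs();print(o["clock"],o["position"],o["wrist_force"],o["width"])
shot("wrist","w3");shot("side","d3")
im=cv2.imread("pics/w3.png")[100:260,180:320];im2=cv2.imread("pics/d3.png")[100:260,300:440]
cv2.imwrite("pics/w3c.png",np.hstack([cv2.resize(i,(400,457),interpolation=cv2.INTER_CUBIC) for i in(im,im2)]))
```

```text
8.3 [0.58508562 0.28317999 0.15928495] [ 0.19796355 -0.29335187 -0.23275511] 0.0002054852107629457
```

View pics/w3c.png

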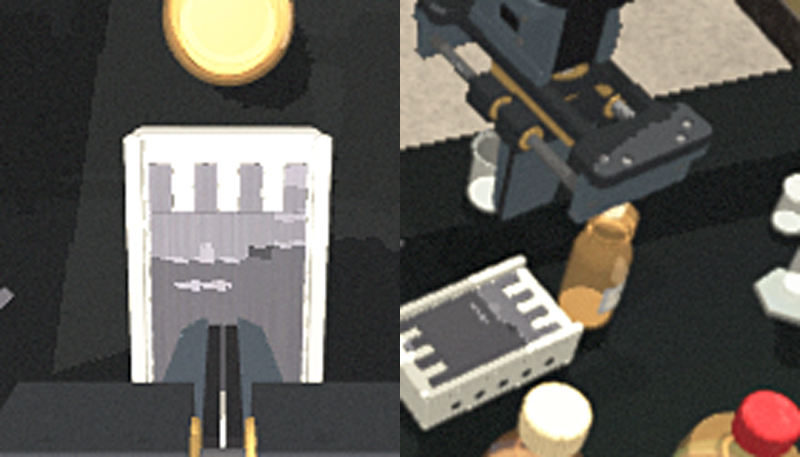

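View pics/w3.png

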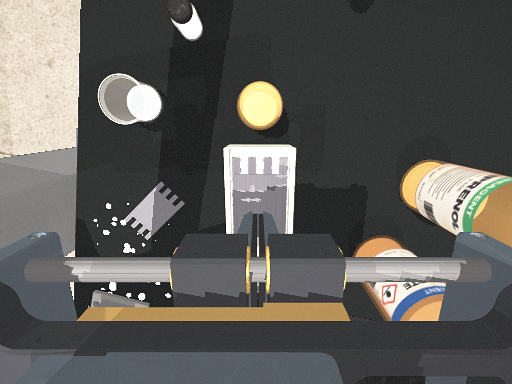

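The vial stands upright at (185,20) in the wrist view. The comb is free, and its far end is at about (260,157).

```bash
cat >> h.py <<'E'
B=np.array([.5896,.269]);by=.2
def toB(p): 
    d=np.asarray(p)[:2]-B; c,s=np.cos(by),np.sin(by); return np.array([c*d[0]+s*d[1],-s*d[0]+c*d[1]])*1000
def fromB(x,y):
    c,s=np.cos(by),np.sin(by); return B+np.array([c*x-s*y,s*x+c*y])/1000
E
python3 - <<'E'
from h import *
for u,v in((238,157),(282,157),(252,157),(267,157),):print(toB(pix("w3",u,v,.043)))
print("end",toB(pix("w3",260,146,.04)))
print(fromB(0,15),toB(get_obs()["position"]))
for u,v in((114/4+220,425/4+100),(270/4+220,423/4+100),(110/4+220,116/4+100)):print(toB(pix("w1",u,v,.043)))
E
```

```text
[-22.53591741  54.31405923]
[24.23343908 54.36089362]
[-7.65360191 54.32896224]
[ 8.29053815 54.34492855]
end [ 0.83643312 65.61224382]
[0.58661996 0.283701  ] [-1.69491571 15.11492562]
[-28.74477747 -56.25459636]
[ 27.30016931 -55.27905758]
[-29.49513314  51.63308596]
```

drive_tool --grip '[1,1,1,1,1,1]' --pt "0.0015 0.0005 -0.04" --pt "0 0 -0.04" --pt "0 0 -0.025" --pt "0 0 -0.006" --pt "0 0 0" --pt "0 0 0" --yaw '[0,0,0,0,0,0]'

```text
clock: 9.0
position: [0.5881, 0.2839, 0.0497]
tcp_rot: [-3.125, -0.316, -0.005]
wrist_force: [0.3, 1.3, 0.2]
width: 0.0001
```

drive_tool --grip '[1,1,1]' --pt "0 0 -0.003" --pt "0 0 -0.001" --pt "0 0 0" --yaw '[0,0,0]'

```text
clock: 9.3
position: [0.5873, 0.283, 0.0446]
tcp_rot: [-3.125, -0.315, -0.002]
wrist_force: [0.1, -0.4, -0.7]
width: 0.0005
```

drive_tool --grip '[1,1,1]' --pt "0 0 -0.002" --pt "0 0 0" --pt "0 0 0" --yaw '[0,0,0]'

```text
clock: 9.6
position: [0.5876, 0.2831, 0.0433]
tcp_rot: [-3.125, -0.315, -0.003]
wrist_force: [-0.7, -0.1, 4.8]
width: 0.0006
```

drive_tool --grip '[1,1,1,1,1]' --pt "0.0005 -0.0025 -0.0003" --pt "0.0005 -0.0025 0" --pt "0.0005 -0.0025 0" --pt "0.0005 -0.0025 0" --pt "0 0 0" --yaw '[0,0,0,0,0]'

```text
clock: 10.1
position: [0.5903, 0.2735, 0.0433]
tcp_rot: [-3.124, -0.314, -0.005]
wrist_force: [0.4, 0.9, 6.2]
width: 0.0
```

Run:
```python
from h import *
o=get_obs();print(o["clock"],toB(o["position"]),o["wrist_force"])
shot("wrist","w4")
im=cv2.imread("pics/w4.png")[80:260,180:340];cv2.imwrite("pics/w4c.png",cv2.resize(im,None,fx=4,fy=4,interpolation=cv2.INTER_CUBIC))
```

```text
10.1 [1.57489715 4.31958376] [0.3801683  0.88846684 6.19124739]
```

View pics/w4c.png

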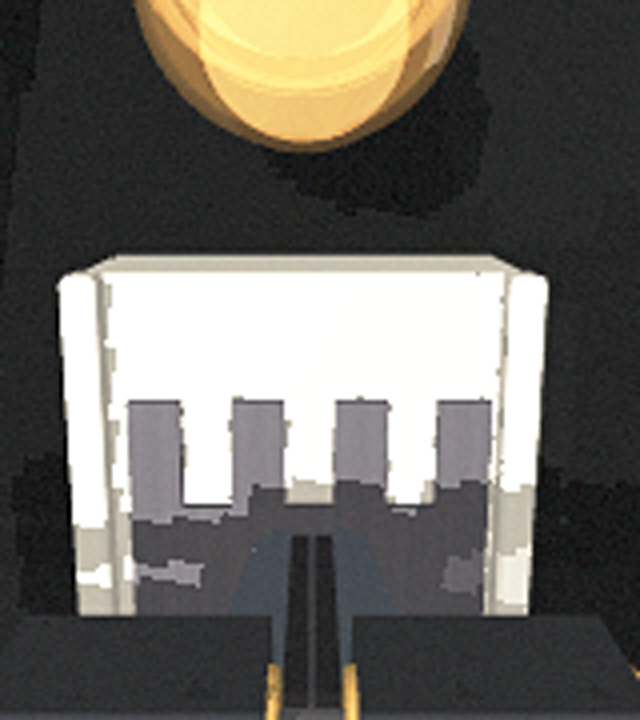

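Run:
```python
from h import *
for u,v in((129,401),(490,401)):print(toB(pix("w4",180+u/4,80+v/4,.043)))
print(toB(pix("w4",180+300/4,80+272/4,.04)))
```

```text
[-27.81157098  44.04392851]
[30.69808109 43.99995586]
[-0.07464146 64.41838187]
```

It slides with the finger: the end went from y=54 to 44. Continuing.

drive_tool --grip '[1,1,1,1,1,1,1,1,1,1]' --pt "0.0007 -0.0042 0" --pt "0.0007 -0.0042 0" --pt "0.0007 -0.0042 0" --pt "0.0007 -0.0042 0" --pt "0.0007 -0.0042 0" --pt "0.0007 -0.0042 0" --pt "0.0007 -0.0042 0" --pt "0.0008 -0.0042 0" --pt "0.0008 -0.0042 0" --pt "0 0 0" --yaw '[0,0,0,0,0,0,0,0,0,0]'

```text
clock: 11.15
position: [0.5969, 0.2353, 0.0433]
tcp_rot: [-3.125, -0.314, -0.006]
wrist_force: [0.4, 0.2, 6.3]
width: 0.0003
```

Run:
```python
from h import *
o=get_obs();print(o["clock"],toB(o["position"]),o["wrist_force"])
shot("wrist","w5");shot("side","d5")
im=cv2.imread("pics/w5.png")[80:260,180:340];im2=cv2.imread("pics/d5.png")[170:290,260:367]
cv2.imwrite("pics/w5c.png",np.hstack([cv2.resize(i,(400,450),interpolation=cv2.INTER_CUBIC) for i in(im,im2)]))
```

```text
11.15 [  0.46174697 -34.43155551] [0.44773423 0.21128102 6.30219074]
```

View pics/w5c.png

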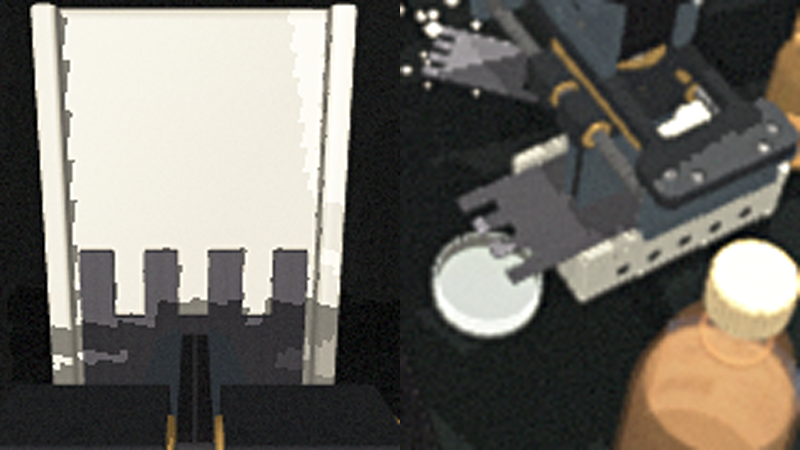

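Run:
```python
from h import *
for u,v in((80,250),(308,250)):print(toB(pix("w5",180+u/2.5,80+v/2.5,.043)))
```

```text
[-29.07566808   5.46147985]
[30.03367938  5.41283199]
```

drive_tool --grip '[1,1,1]' --pt "0.0004 -0.002 0" --pt "0.0004 -0.002 0" --pt "0 0 0" --yaw '[0,0,0]'

```text
clock: 11.55
position: [0.5976, 0.2318, 0.0433]
tcp_rot: [-3.124, -0.314, -0.006]
wrist_force: [-0.2, 1.0, 5.2]
width: -0.0002
```

drive_tool --grip '[1,1,-1,-1,-1,-1,-1,-1,-1,-1]' --pt "0 0 0.01" --pt "0 0 0.03" --pt "0 0 0.04" --pt "0 0 0.02" --pt "0 0 0" --pt "0 0 0" --pt "0 0 0" --pt "0 0 0" --pt "0 0 0" --pt "0 0 0" --yaw '[0,0,0,0,0,0,0,0,0,0]'

```text
clock: 12.55
position: [0.5961, 0.231, 0.1409]
tcp_rot: [3.125, 0.315, -0.002]
wrist_force: [-0.2, 0.1, 0.0]
width: 0.0612
```

Run:
```python
from h import *
o=get_obs();print(o["clock"],o["position"],toB(o["position"]),o["wrist_force"],o["width"])
shot("wrist","w6");shot("side","d6")
print("target",fromB(0.5,-87))
for n in("scene0","side0","w3"):
    W=cloud(n);m=(W[...,0]>.66)&(W[...,0]<.85)&(W[...,1]>.14)&(W[...,1]<.29)&(W[...,2]>.05)&(W[...,2]<.23)
    q=W[m];print(n,len(q),np.round(np.percentile(q,[0.5,50,99.5],0),3).tolist() if len(q) else 0)
print("dish",toB((.6155,.168)))
cv2.imwrite("pics/d6c.png",cv2.resize(cv2.imread("pics/d6.png")[150:300,240:440],(800,600),interpolation=cv2.INTER_CUBIC))
```

```text
12.55 [0.59614195 0.23102572 0.14092507] [ -1.13278172 -38.51700767] [-0.18825085  0.09083879  0.03201588] 0.06117359272261238
target [0.60737427 0.18383354]
scene0 1554 [[0.725, 0.183, 0.051], [0.742, 0.222, 0.133], [0.776, 0.25, 0.218]]
side0 3076 [[0.744, 0.176, 0.052], [0.78, 0.2, 0.143], [0.8, 0.29, 0.218]]
w3 2844 [[0.727, 0.192, 0.051], [0.735, 0.232, 0.116], [0.769, 0.251, 0.144]]
dish [   5.31812196 -104.13226003]
```

View pics/w6.png

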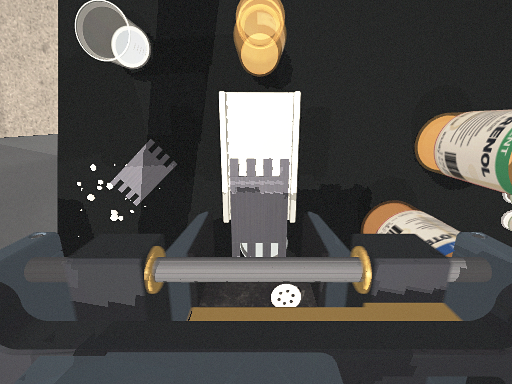

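View pics/d6c.png

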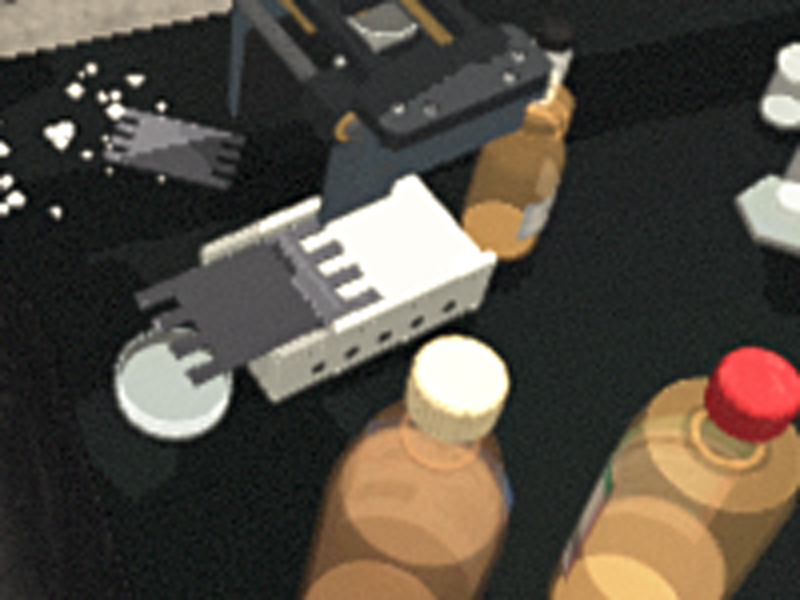

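Run:
```python
from h import *
for u,v in((230,158),(289,158)):print(toB(pix("w6",u,v,.043)))
q=fit("w6",(228,292,155,195),.0415,.046)
```

```text
[-28.811474     2.35441062]
[29.93970766  2.38664459]
1688 [0.5937 0.2508 0.0428] [0.5928 0.2536] [0.0647 0.0393] 12.36
```

drive_tool --grip '[-1,-1,-1,-1,-1,-1]' --pt "0.003 -0.016 0" --pt "0.004 -0.016 0" --pt "0.004 -0.015 0" --pt "0 0 0" --pt "0 0 0" --pt "0 0 0" --yaw '[0,0,0,0,0,0]'

```text
clock: 13.25
position: [0.6074, 0.1842, 0.1417]
tcp_rot: [-3.125, -0.315, -0.0]
wrist_force: [0.4, 0.2, -0.1]
width: 0.0912
```

drive_tool --grip '[-1,-1,-1,-1,-1,-1,-1]' --pt "0 0 -0.03" --pt "0 0 -0.04" --pt "0 0 -0.025" --pt "0 0 -0.015" --pt "0 0 -0.006" --pt "0 0 0" --pt "0 0 0" --yaw '[0,0,0,0,0,0,0]'

```text
clock: 13.95
position: [0.6081, 0.1846, 0.0266]
tcp_rot: [-3.125, -0.316, -0.003]
wrist_force: [-0.2, -0.4, -1.0]
width: 0.0914
```

Run:
```python
from h import *
o=get_obs();print(o["clock"],o["position"],toB(o["position"]),o["wrist_force"],o["width"])
shot("wrist","w7")
```

```text
13.95 [0.60809613 0.18460705 0.02662757] [  1.36115159 -86.38531919] [-0.16956756 -0.41526197 -0.96577478] 0.09139796935509499
```

View pics/w7.png

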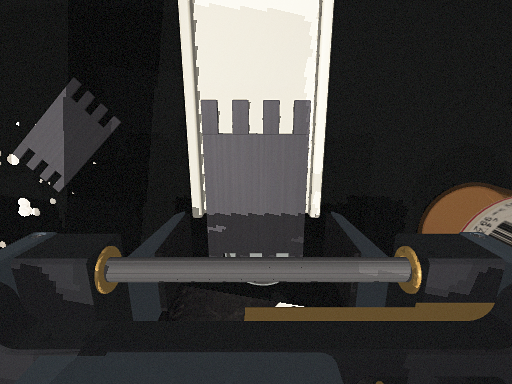

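drive_tool --grip '[-1,1,1,1,1,1,1,1,1,1]' --pt "-0.0005 0 -0.002" --pt "0 0 0" --pt "0 0 0" --pt "0 0 0" --pt "0 0 0" --pt "0 0 0" --pt "0 0 0" --pt "0 0 0" --pt "0 0 0" --pt "0 0 0" --yaw '[0,0,0,0,0,0,0,0,0,0]'

```text
clock: 15.0
position: [0.6069, 0.1841, 0.0238]
tcp_rot: [3.126, 0.315, 0.0]
wrist_force: [-0.1, 0.0, 1.7]
width: 0.0591
```

drive_tool --grip '[1,1,1]' --pt "0 0 0.003" --pt "0 0 0.004" --pt "0 0 0" --yaw '[0,0,0]'

```text
clock: 15.3
position: [0.6072, 0.1842, 0.0312]
tcp_rot: [-3.126, -0.315, -0.002]
wrist_force: [-0.1, -0.1, -0.6]
width: 0.0595
```

Run:
```python
from h import *
o=get_obs();print(o["clock"],o["position"],toB(o["position"]),o["wrist_force"],o["width"])
shot("wrist","w8");shot("side","d8")
cv2.imwrite("pics/d8c.png",np.hstack([cv2.resize(cv2.imread("pics/d8.png")[150:300,240:390],(400,400),interpolation=cv2.INTER_CUBIC),cv2.resize(cv2.imread("pics/w8.png")[60:260,150:350],(400,400))]))
```

```text
15.3 [0.60723366 0.18423199 0.03122344] [  0.44135846 -86.58156431] [-0.07928926 -0.09937514 -0.57217736] 0.05948450398226227
```

View pics/d8c.png

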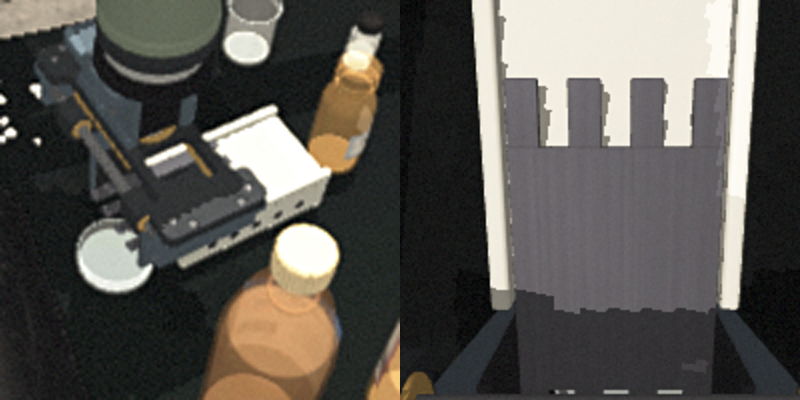

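drive_tool --grip '[1,1,1,1,1,1]' --pt "0 0 0.01" --pt "0 0 0.02" --pt "0 0 0.03" --pt "0 0 0.03" --pt "0 0 0" --pt "0 0 0" --yaw '[0,0,0,0,0,0]'

```text
clock: 16.0
position: [0.607, 0.1841, 0.1213]
tcp_rot: [-3.126, -0.315, -0.002]
wrist_force: [-1.4, 0.8, -1.2]
width: 0.0592
```

```bash
cat >> h.py <<'E'
def comb(fn,b=(190,320,60,250),dz=(0.005,.035)):
    # plane & rectangle of the held comb in tool-ish frame
    o=get_obs();p=np.array(o["position"]);W=cloud(fn);m=np.zeros((384,512),bool);m[b[2]:b[3],b[0]:b[1]]=1
    m&=(W[...,2]>p[2]+dz[0])&(W[...,2]<p[2]+dz[1]);q=W[m]
    A=np.c_[q[:,:2]-p[:2],np.ones(len(q))];s=np.linalg.lstsq(A,q[:,2]-p[2],rcond=None)[0]
    r=cv2.minAreaRect(q[:,:2].astype(np.float32));v,u=np.nonzero(m)
    print("tcp",p.round(4),"plane dz/dx,dz/dy,z0",s.round(4),"rect",np.round(r[0],4),np.round(r[1],4),round(r[2],2),"px",u.min(),u.max(),v.min(),v.max(),len(q))
    return q
E
python3 - <<'E'
from h import *
o=get_obs();print(o["clock"],o["wrist_force"],o["width"])
shot("wrist","w9");comb("w9")
E
```

```text
16.0 [-1.40181677  0.80689095 -1.20512193] 0.059196018767305555
tcp [0.6062 0.1839 0.12  ] plane dz/dx,dz/dy,z0 [-0.0007 -0.0093  0.0206] rect [0.5977 0.2271] [0.0779 0.0884] 11.46 px 190 319 99 249 14973
```

View pics/w9.png

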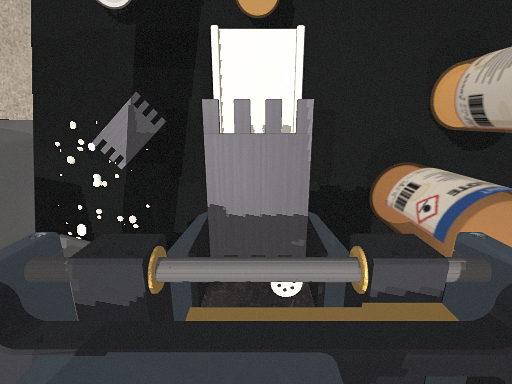

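Run:
```python
from h import *
z=load("w9");T=np.array(camera_info("wrist")["T_tool_cam"]);f,cx,cy=z["k"]
def tool(u,v,h): # tool z = -h 
    r=T[:3,:3]@np.array([(u-cx)/f,(v-cy)/f,1]);c=T[:3,3];return (c+r*(-h-c[2])/r[2])*1000
for h in(.019,.0205):
    print([tool(u,v,h)[:2].round(1) for u,v in((203,99),(313.5,99),(206.5,160),(312,160),(208,200))])
im=cv2.imread("pics/w9.png")[85:225,190:330];cv2.imwrite("pics/w9c.png",cv2.resize(im,None,fx=4,fy=4,interpolation=cv2.INTER_NEAREST))
W=cloud("w9")
for u in(211,242,273,305): print([ (v,round(float(W[v,u,2]),3)) for v in range(95,104)])
```

```text
[array([-28.9, -88.1]), array([ 29.7, -88. ]), array([-28.7, -55.6]), array([ 30.7, -55.6]), array([-29.1, -32.1])]
[array([-28.6, -88. ]), array([ 29.4, -87.9]), array([-28.5, -55.8]), array([ 30.4, -55.8]), array([-28.8, -32.6])]
[(95, -0.001), (96, 0.0), (97, -0.0), (98, -0.001), (99, 0.139), (100, 0.14), (101, 0.141), (102, 0.141), (103, 0.14)]
[(95, 0.039), (96, 0.039), (97, 0.04), (98, 0.039), (99, 0.142), (100, 0.141), (101, 0.141), (102, 0.141), (103, 0.141)]
[(95, 0.038), (96, 0.04), (97, 0.04), (98, 0.04), (99, 0.14), (100, 0.141), (101, 0.14), (102, 0.14), (103, 0.141)]
[(95, 0.0), (96, -0.0), (97, -0.001), (98, 0.0), (99, 0.14), (100, 0.14), (101, 0.141), (102, 0.141), (103, 0.141)]
```

View pics/w9c.png

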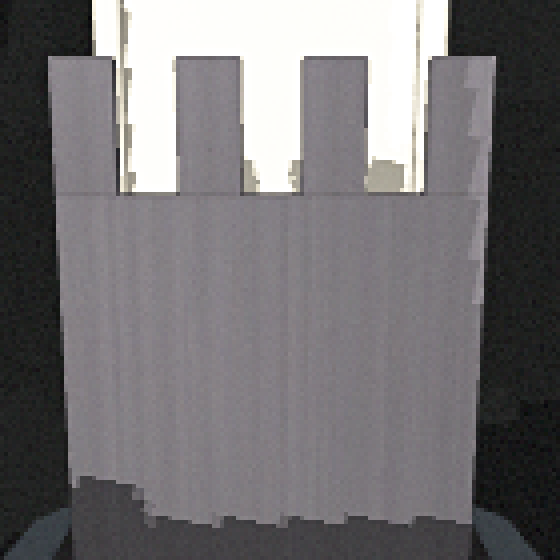

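Run:
```python
from h import *
T=np.array(camera_info("wrist")["T_tool_cam"]);f,cx,cy=load("w9")["k"];print(f,cx,cy)
Ti=np.linalg.inv(T)
def pr(y,h): # tool y (mm), h above TCP (mm)
    q=Ti@np.array([0,y/1000,-h/1000,1]);return round(f*q[1]/q[2]+cy)
for z in(150,200,250,300):
  for d in(100,120,140,160):
    print(z,d,[pr(-(d+e),58-z) for e in(-50,0,50)],"comb",pr(-88,19))
```

```text
269.46896335415136 257.53404212468075 195.48654364992962
150 100 [149, 94, 33] comb 99
150 120 [128, 71, 6] comb 99
150 140 [106, 46, -22] comb 99
150 160 [83, 20, -51] comb 99
200 100 [145, 99, 48] comb 99
200 120 [127, 79, 26] comb 99
200 140 [108, 58, 4] comb 99
200 160 [89, 37, -20] comb 99
250 100 [141, 102, 58] comb 99
250 120 [126, 85, 40] comb 99
250 140 [110, 67, 21] comb 99
250 160 [93, 49, 2] comb 99
300 100 [139, 104, 66] comb 99
300 120 [125, 89, 50] comb 99
300 140 [111, 74, 34] comb 99
300 160 [97, 58, 17] comb 99
```

drive_tool --grip '[1,1,1,1,1,1,1,1,1,1]' --pt "-0.011 -0.0175 0.02" --pt "-0.022 -0.035 0.02" --pt "-0.022 -0.035 0.015" --pt "-0.022 -0.035 0.015" --pt "-0.022 -0.035 0.015" --pt "-0.022 -0.035 0.015" --pt "-0.022 -0.035 0.015" --pt "-0.022 -0.035 0.015" --pt "-0.022 -0.035 0" --pt "-0.011 -0.0185 0" --yaw '[-0.0298,-0.0298,-0.0298,-0.0298,-0.0298,-0.0298,-0.03,-0.03,-0.03,-0.0297]'

```text
clock: 17.05
position: [0.4064, -0.1336, 0.2497]
tcp_rot: [3.137, -0.158, -0.004]
wrist_force: [0.2, 0.0, -0.8]
width: 0.0597
```

drive_tool --grip '[1,1,1,1]' --pt "0 0 0" --pt "0 0 0" --pt "0 0 0" --pt "0 0 0" --yaw '[0,0,0,0]'

```text
clock: 17.45
position: [0.4092, -0.1311, 0.2502]
tcp_rot: [-3.137, 0.15, 0.001]
wrist_force: [-0.3, 0.1, -1.5]
width: 0.0598
```

Run:
```python
from h import *
o=get_obs();print(o["clock"],o["position"],o["tcp_rot"],2*np.degrees(np.arctan2(o["tcp_rot"][1],o["tcp_rot"][0])),o["width"])
shot("wrist","w10")
```

```text
17.45 [ 0.40924466 -0.13106347  0.25016222] [-3.13743757e+00  1.50472861e-01  1.35428882e-03] 354.5083473875559 0.059838625496097836
```

View pics/w10.png

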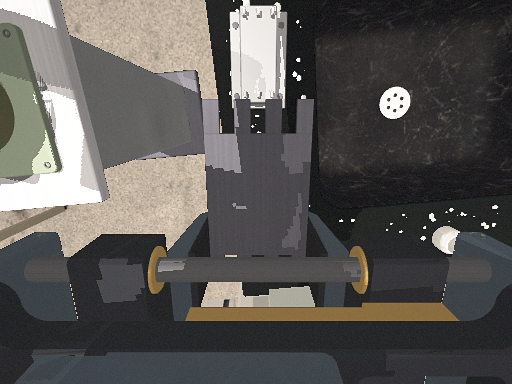

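Run:
```python
from h import *
print("top");a=fit("w10",(225,292,2,97),.038,.050)
print("blades");fit("w10",(225,292,2,97),.0535,.064)
print("foot");fit("w10",(225,292,2,97),.004,.013)
im=cv2.imread("pics/w10.png")[0:110,210:310];cv2.imwrite("pics/w10c.png",cv2.resize(im,None,fx=5,fy=5,interpolation=cv2.INTER_CUBIC))
```

```text
top
3150 [0.4246 0.029  0.0448] [0.4245 0.0284] [0.1052 0.046 ] 84.36
blades
144 [0.4247 0.0345 0.0572] [0.424  0.0244] [0.0989 0.0379] 84.35
foot
1673 [0.4249 0.0336 0.0079] [0.4252 0.0369] [0.1165 0.078 ] 84.54
```

View pics/w10c.png

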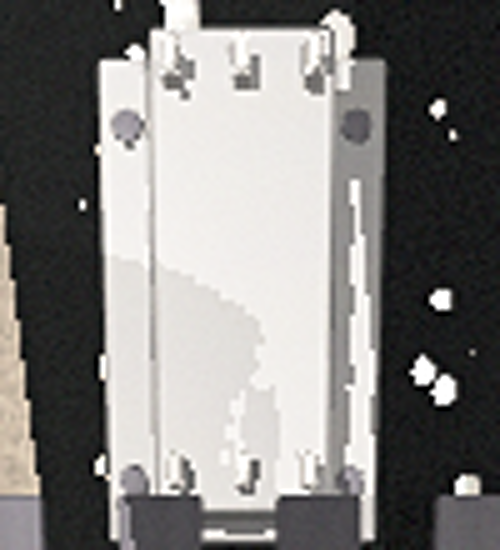

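drive_tool --grip '[1,1,1,1,1,1,1,1,1,1]' --pt "0.003 0.03 -0.01" --pt "0.003 0.031 -0.02" --pt "0.003 0.031 -0.02" --pt "0.0026 0.0308 -0.02" --pt "0 0 -0.03" --pt "0 0 -0.03" --pt "0 0 -0.03" --pt "0 0 -0.02" --pt "0 0 0" --pt "0 0 0" --yaw '[-0.0026,0,0,0,0,0,0,0,0,0]'

```text
clock: 18.5
position: [0.421, -0.0087, 0.0709]
tcp_rot: [-3.138, 0.156, -0.0]
wrist_force: [0.2, -0.2, -1.1]
width: 0.0594
```

Run:
```python
from h import *
o=get_obs();print(o["clock"],o["position"],360-2*np.degrees(np.arctan2(o["tcp_rot"][1],o["tcp_rot"][0])),o["width"],o["wrist_force"])
shot("wrist","w11");shot("side","d11");shot("scene","s11")
a=cv2.imread("pics/w11.png")[80:230,180:330];b=cv2.imread("pics/d11.png")[120:240,120:240]
cv2.imwrite("pics/w11c.png",np.hstack([cv2.resize(a,(400,400),interpolation=cv2.INTER_CUBIC),cv2.resize(b,(400,400),interpolation=cv2.INTER_CUBIC)]))
```

```text
18.5 [ 0.42098265 -0.00869215  0.07093746] 5.688609298016559 0.059423167341810905 [ 0.23667455 -0.23392079 -1.05021251]
```

View pics/w11c.png

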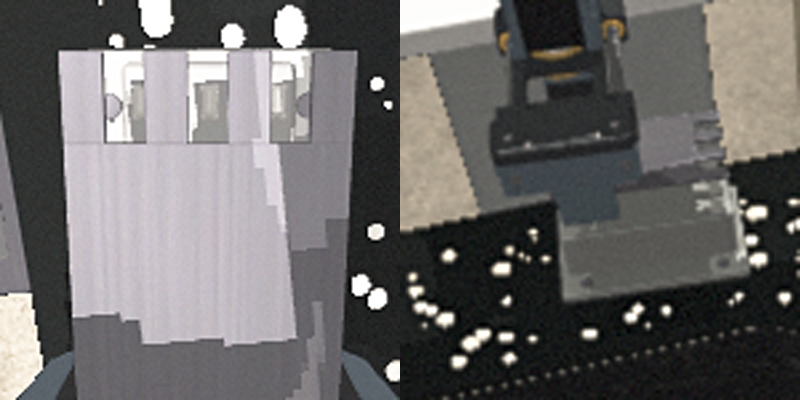

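Run:
```python
from h import *
a=cv2.imread("pics/w11.png")[94:140,196:322];cv2.imwrite("pics/w11d.png",cv2.resize(a,None,fx=6,fy=6,interpolation=cv2.INTER_NEAREST))
```

```text
(no output)
```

View pics/w11d.png

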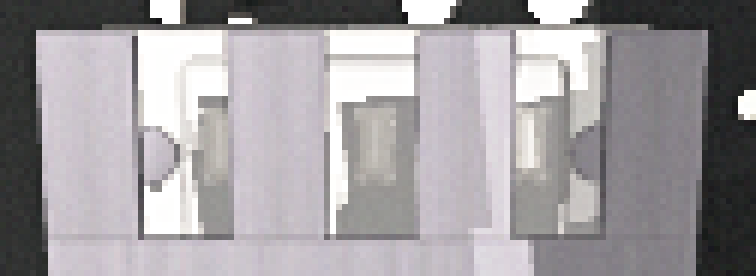

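Run:
```python
from h import *
T=np.array(camera_info("wrist")["T_tool_cam"]);f,cx,cy=load("w11")["k"]
def tool(u,v,h):
    u-=.5;v-=.5
    r=T[:3,:3]@np.array([(u-cx)/f,(v-cy)/f,1]);c=T[:3,3];return ((c+r*(-h-c[2])/r[2])*1000)[:2].round(1)
zt=.0709
print("blade ctr",tool(258.3,117.5,.057-zt),"blade y ends",tool(258,94+105/6,.056-zt),tool(258,94+183/6,.056-zt))
print("gap",tool(196+327/6,133.5,.0195),tool(196+420/6,133.5,.0195),"end",tool(258,99,.0195))
print("comb L/R",tool(196+37/6,99,.0195),tool(196+708/6,99,.0195))
print("blades");fit("w11",(225,300,99,133),.05,.064)
```

```text
blade ctr [ -0.1 -79.2] blade y ends [ -0.3 -83. ] [ -0.3 -74.7]
gap [ -4.4 -70.4] [  4.1 -70.4] end [ -0.3 -88.2]
comb L/R [-29.8 -88.2] [ 29.3 -88.2]
blades
187 [0.429  0.0698 0.0573] [0.4286 0.0698] [0.007  0.0379] 84.27
```

Blade centre is at −0.1 mm and the gap centre at −0.15 mm, so it's aligned. Lowering.

drive_tool --grip '[1,1,1,1,1,1,1,1]' --pt "0 0 -0.006" --pt "0 0 -0.006" --pt "0 0 -0.006" --pt "0 0 -0.006" --pt "0 0 -0.006" --pt "0 0 -0.005" --pt "0 0 0" --pt "0 0 0" --yaw '[0,0,0,0,0,0,0,0]'

```text
clock: 19.45
position: [0.4205, -0.0091, 0.0356]
tcp_rot: [3.138, -0.157, -0.0]
wrist_force: [0.4, 0.2, -1.3]
width: 0.0595
```

drive_tool --grip '[1,1,1,1]' --pt "0 0 -0.003" --pt "0 0 -0.002" --pt "0 0 0" --pt "0 0 0" --yaw '[0,0,0,0]'

```text
clock: 19.85
position: [0.4205, -0.0091, 0.0307]
tcp_rot: [3.138, -0.157, 0.0]
wrist_force: [0.3, -0.0, -2.0]
width: 0.0595
```

Run:
```python
from h import *
o=get_obs();print(o["clock"],o["position"],o["width"],o["wrist_force"],o["torque"])
shot("wrist","w12")
a=cv2.imread("pics/w12.png")[80:260,180:330];cv2.imwrite("pics/w12c.png",cv2.resize(a,None,fx=4,fy=4,interpolation=cv2.INTER_CUBIC)[:600])
comb("w12",(205,310,134,230))
```

```text
19.85 [ 0.42048712 -0.00910106  0.03068224] 0.059457297213149615 [ 0.33339924 -0.02965097 -1.96695074] [-0.09358115 -0.06231267  0.03971128]
tcp [ 0.4205 -0.0091  0.0307] plane dz/dx,dz/dy,z0 [-0.0004  0.0014  0.0188] rect [0.424  0.0323] [0.0569 0.0676] 84.12 px 205 309 134 229 9942
```

View pics/w12c.png

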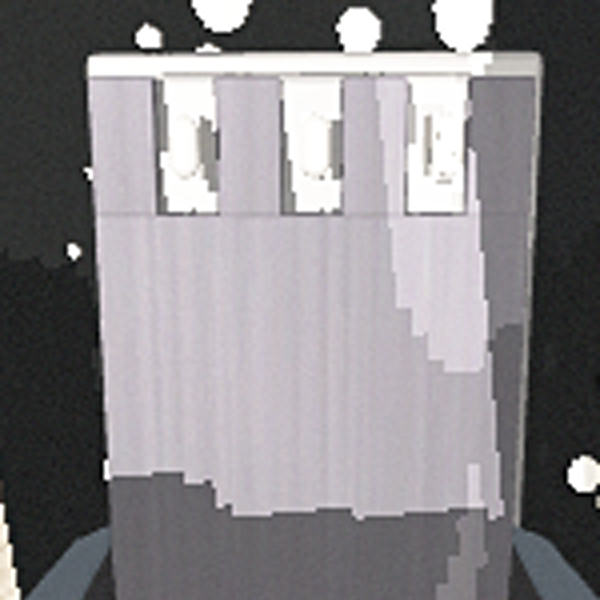

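drive_tool --grip '[1,1,1,1]' --pt "0 0 -0.001" --pt "0 0 -0.0007" --pt "0 0 0" --pt "0 0 0" --yaw '[0,0,0,0]'

```text
clock: 20.3
position: [0.4205, -0.0091, 0.029]
tcp_rot: [3.138, -0.157, 0.0]
wrist_force: [0.1, 0.8, -0.4]
width: 0.0594
```

drive_tool --grip '[1,1,1,1]' --pt "0 0 -0.0006" --pt "0 0 -0.0004" --pt "0 0 0" --pt "0 0 0" --yaw '[0,0,0,0]'

```text
clock: 20.7
position: [0.4206, -0.0091, 0.0287]
tcp_rot: [3.138, -0.157, 0.001]
wrist_force: [-2.4, -0.5, 6.0]
width: 0.0596
```

It's seated, with 6 N of contact. Releasing and retreating.

drive_tool --grip '[0.2,-0.4,-0.8,-1,-1,-1,-1,-1]' --pt "0 0 0" --pt "0 0 0" --pt "0 0 0" --pt "0 0 0" --pt "0 0 0" --pt "0 0 0" --pt "0 0 0" --pt "0 0 0" --yaw '[0,0,0,0,0,0,0,0]'

```text
clock: 21.5
position: [0.4205, -0.0091, 0.0279]
tcp_rot: [3.138, -0.157, 0.0]
wrist_force: [0.1, 0.5, -0.1]
width: 0.0912
```

drive_tool --grip '[-1,-1,-1,-1,-1,-1,-1,-1,-1,-1]' --pt "0 0 0.01" --pt "0 0 0.03" --pt "0 0 0.04" --pt "0 0 0.04" --pt "0 0 0.04" --pt "0 -0.03 0.03" --pt "0 -0.04 0" --pt "0 -0.04 0" --pt "0 -0.03 0" --pt "0 0 0" --yaw '[0,0,0,0,0,0,0,0,0,0]'

```text
clock: 22.5
position: [0.4204, -0.1519, 0.2187]
tcp_rot: [3.136, -0.163, 0.002]
wrist_force: [0.1, 0.3, -0.2]
width: 0.0912
```

Run:
```python
from h import *
o=get_obs();print(o["clock"],o["position"],o["width"],o["wrist_force"])
shot("wrist","w13");shot("side","d13");shot("scene","s13")
a=cv2.imread("pics/w13.png")[0:200,180:330];b=cv2.imread("pics/d13.png")[150:230,150:250]
cv2.imwrite("pics/w13c.png",np.hstack([cv2.resize(a,(450,600),interpolation=cv2.INTER_CUBIC),cv2.resize(b,(350,600),interpolation=cv2.INTER_CUBIC)]))
```

```text
22.5 [ 0.42044364 -0.15192479  0.21874033] 0.09117139220440632 [ 0.07696957  0.29107242 -0.22860431]
```

View pics/w13c.png

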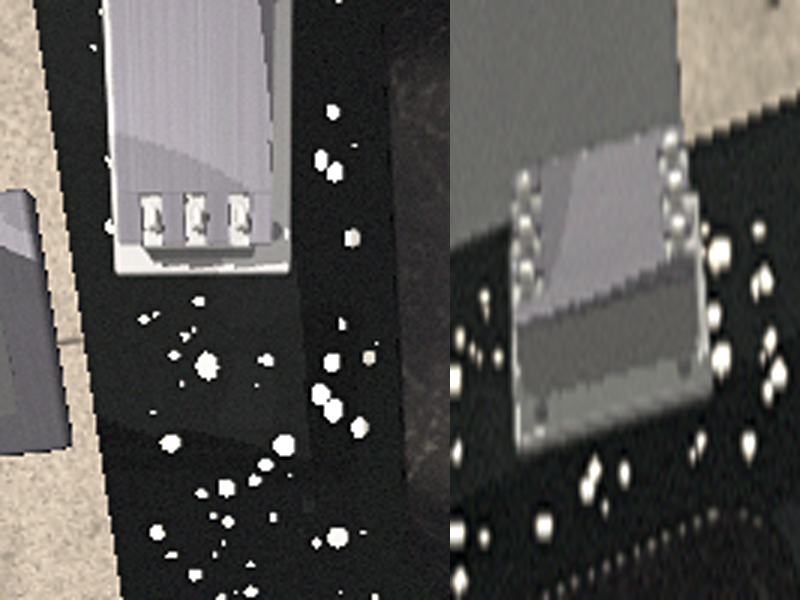

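View pics/s13.png

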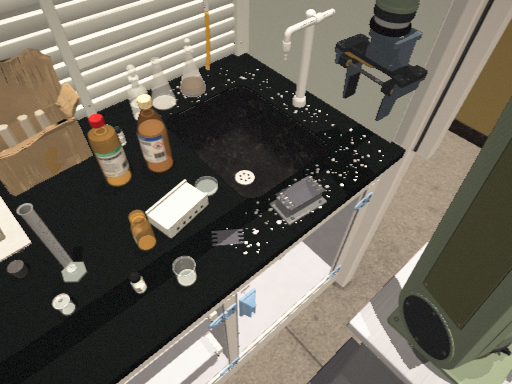

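Run:
```python
from h import *
fit("d13",(160,230,160,215),.0445,.0515);W=cloud("d13");
m=np.zeros((384,512),bool);m[160:215,160:230]=1;m&=(W[...,2]>.044)&(W[...,2]<.051);q=W[m]
print(np.linalg.lstsq(np.c_[q[:,:2]-q[:,:2].mean(0),np.ones(len(q))],q[:,2],rcond=None)[0].round(4))
d=np.abs(load("s13")["im"].astype(int)-load("scene0")["im"]).max(2)
for n,b in(("jar",(128,158,208,252)),("dish",(205,220,175,196)),("beaker",(170,200,255,290))):print(n,(d[b[2]:b[3],b[0]:b[1]]>60).mean())
a=cv2.imread("pics/s13.png");c=lambda x,y:cv2.resize(a[y:y+60,x:x+80],(400,300),interpolation=cv2.INTER_CUBIC)
cv2.imwrite("pics/s13c.png",np.hstack([c(100,250),c(260,165)]))
```

```text
964 [0.4248 0.0221 0.0477] [0.4227 0.0223] [0.1107 0.0633] 84.96
[-0.0023 -0.001   0.0477]
jar 0.02196969696969697
dish 0.0
beaker 0.0
```

View pics/s13c.png

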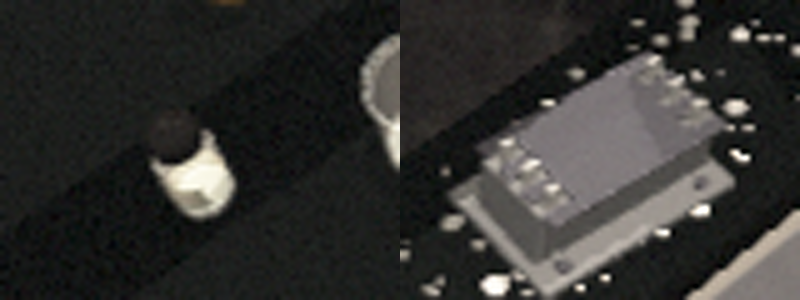

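The comb lies flat with its top at 47.7 mm, three blades stand up at each end, the vial is upright, and the jar, dish and beaker haven't moved. Handing in.

```bash
python3 -c "
from workcell import *
print(hand_in())"
```

```text
the job is handed in; nothing more can be done
None
```

The job is done and handed in, after about 22.5 s on the robot clock.

- **Vial:** I took it off the comb and stood it upright on clear worktop at about (0.48, 0.44).
- **Comb:** I slid the larger comb under the closed fingertips at about 6 N until it stuck out about 42 mm on the dish side. I then gripped it there, lifted it level and lowered it onto the stand.

**Last checks:**
- The comb is level, its top at 47.7 mm against the 48 mm expected, with three blades standing up between the teeth at each end.
- The vial is upright.
- The dish and beaker show no change in the scene picture. About 2% of the jar's pixels changed; it looks to be in the same place.
- The gripper is clear of everything.
- The cameras disagreed by about 2 mm along y on where the block and stand are. That was within the room the blades leave.

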